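# Set the sampling valve half open

## Robot

A 6-joint arm with a two-finger parallel gripper is mounted at the origin on the work surface; the furniture and walls round the work are solid. World frame = base frame: x ahead of the robot, y to its left, z up, the work surface at z = 0. Lengths are in m, angles in rad, forces in N, time in s.
With the tool pointing down it reaches from about 0.275 to 0.875 m from the base axis. Payload 12.5 kg.
Tool frame: the origin (TCP) lies on the centre line of the jaws, within the pads' length; the fingertips stand r.finger_overhang ahead of it and the grasp point (between the pads) lies 3 mm ahead of it (r.finger_overhang is the distance from the TCP to the fingertips, in m); z points along the fingers, y is the direction in which the jaws open and shut (so a half turn about z gives the same grasp; the last joint's range is limited). The gripper opens to 85 mm and grips with 20 to 120 N. Pads are 22 mm wide; open, the fingers measure 114 mm over their backs; the gripper's body (76 mm by 85 mm) begins 54 mm behind the grasp point. The pads swing forward as they close: fully open they stand 13 mm farther back than shut.
Start: joints at [-1.4, 0.351, 1.652, -0, 1.139, -0.085], TCP at [0.139, -0.532, 0.225] pointing down, gripper open.
Joint ranges: [-2.75, 2.75], [-0.79, 2.1], [0.01, 2.65], [-1.57, 4.71], [0.07, 3.14], [-2.87, 2.87]. Speed limits (rad/s): [2.22, 2.22, 2.79, 3.14, 3.14, 3.14].

## Interface

Orientations are given as a unit quaternion [x, y, z, w].
In Python, from cell import r, optics gives the robot as it stands. The module is installed in compiled form; this text tells all that it offers. Calls block until the motion is done:
- r.move_to(position, orientation): joint-space move of the TCP to a pose.
- r.move_linear(position, rot=None, vel=0.15): straight line of the TCP; rot=None keeps the orientation; vel is the mean speed in m/s.
- r.set_joints(angles): joint-space move.
- r.set_gripper(opening, squeeze=None): opening from 0.0 (shut) to 1.0 (fully open); squeeze is the grip in N (None keeps the last); returns when the fingers have stopped.
- r.sleep(seconds).
- r.inverse_kinematics(position, orientation): joint angles nearest the present ones, or None.
- optics.get_image(name): name is "side" or "top" or "wrist"; returns a dict with "pixels" (384x512x3 uint8, red, green, blue), "depth" (384x512 float32, m along the optical axis (not along the pixel's ray), 0 where there is no reading), "fx", "fy", "cx", "cy" (pixels), "camera_from_world" (4x4, takes a point from world to camera coordinates); the wrist camera has in their place "mount" (4x4, takes a point from camera to tool coordinates, whose origin is the TCP and whose axes are the flange's). Camera axes: x right, y down, z forward; pixel columns grow to the right and rows downward; lengths in m; the calibration is good to about 2 mm. A picture is of the moment at which its call begins: read the wrist's pose just before it.
A pose or a line that the arm cannot do raises r.PlanningError and nothing moves.
- r.hand_in(): hands the job in, once; it reports no verdict.
Readings, each from a call of its own:
- r.current_t(): time.
- r.current_q(): joint angles.
- r.current_qvel(): joint speeds.
- r.current_effort(): joint torques, N m.
- r.current_tool_pos(): TCP position.
- r.current_ee_rot(): TCP orientation.
- r.current_contact_force(): force on the tool from outside, world axes, zero at the start.
- r.current_torque(): the same for the moment, N m.
- r.current_opening(): opening from 0.0 (shut) to 1.0 (fully open).
Only numpy, scipy, OpenCV 4.12 (cv2) and the standard library are available. Lean on these libraries where they do the work, as an engineer would, in place of code of your own. Each camera call takes 0.05 s, during which the arm holds its last target.

## Task

Two filter stands with lever valves stand on the bench; the white pot stands under the spout of one of them. Open that valve half way: turn its lever to midway between shut (lever crosswise) and fully open (lever straight out over the spout), then let go. Leave the other valve's lever as it is, and do not push the pot about.

Things in the scene. Friction and masses are not known exactly. Their poses are not given: they have to be found in the camera images.
- pot_valve (a joint): Opening angle (rad) of the lever valve over the white pot. 0 = shut: lever level and crosswise, 90 deg clockwise (seen from above) of the spout's direction. Grows as the lever turns counter-clockwise from above; 0.785 = half open; 1.571 = fully open, lever along the spout. Stops at both ends. Starts between 0 and 0.3; takes about 0.09 N m to turn and stays where it is left.
- pot_valve_axis_grip (a point): Point on this lever's upright turning axis, 136 mm above the bench; pinch here from above. x = along the lever to its free end, z up. Lever: dark steel bar on edge, 12 mm thick, 22 tall (124 to 146 above the bench), from 15 mm behind the axis to 63 before it. Fixed dial plate below, 72 mm across, top at 106, with marks shut, half, open. All else of the stand is under 110; it is fixed.
- other_valve_lever_tip (a point): Free end of the lever of the other, identical stand (no pot under its spout), 136 mm above the bench, 63 mm from its turning axis. x = along its lever, away from its axis, z = up. It may start at any opening and must stay there.
- white_pot_centre (a point): Centre (27 mm above the bench) of the loose white plastic pot, 47 mm in diameter, 54 tall, under the spout about 72 mm in front of the turning axis of the valve to be set.
Not all that is in view belongs to the job. Leave any turquoise or yellow look-alike of the part that bears white_pot_centre alone.

How it is judged:
At the end, for the whole second after the job is handed in: The lever of the valve over the white pot stands half open, 45 degrees give or take 10, and is let go; the other valve's lever tip is within 11 mm (10 degrees) of where it was; the pot stands upright within 20 mm of where it was (value of joint pot_valve between 0.611 and 0.96 rad and distance of other_valve_lever_tip from where it was at the start of the episode below 0.011 m and distance of white_pot_centre from where it was at the start of the episode below 0.02 m and angle between white_pot_centre's own z axis and vertical below 0.17 rad); the robot touches nothing.
It fails at once if the other valve's lever is turned by more than 10 degrees (distance of other_valve_lever_tip from where it was at the start of the episode above 0.011 m).
It fails at once if the white pot is pushed more than 20 mm or tipped over (distance of white_pot_centre from where it was at the start of the episode above 0.02 m or angle between white_pot_centre's own z axis and vertical above 0.5 rad).
It also fails if it takes over 30 s, if anything falls off the work surface, if the arm or the gripper's body presses on something with over 40 N, if the wrist force passes 120 N, or if a joint passes its speed limit or range.

## Working session

There is one attempt and no reset: what is moved stays moved. The work goes in short steps, each a Python script; the robot and the scene stay as the last script left them, time stands still between calls to the robot, and variables do not carry over. Pictures are saved under pics/ and viewed, and the job is handed in when it is done.

```bash
mkdir -p pics; cat > h.py <<'E'
import numpy as np, cv2
from cell import r, optics
def save(im,name,crop=None,s=1):
    p=im["pixels"][:,:,::-1]
    if crop: a,b,c,d=crop; p=p[b:d,a:c]
    if s!=1: p=cv2.resize(p,None,fx=s,fy=s,interpolation=cv2.INTER_CUBIC)
    cv2.imwrite("pics/"+name,p)
def world_from_cam(im): return np.linalg.inv(im["camera_from_world"])
def ray_plane(im,u,v,z,T=None):
    T=world_from_cam(im) if T is None else T
    d=T[:3,:3]@np.array([(u-im["cx"])/im["fx"],(v-im["cy"])/im["fy"],1]); o=T[:3,3]
    return o+d*(z-o[2])/d[2]
def deproj(im,u,v,T=None):
    T=world_from_cam(im) if T is None else T
    d=im["depth"][v,u]
    return T[:3,:3]@(d*np.array([(u-im["cx"])/im["fx"],(v-im["cy"])/im["fy"],1]))+T[:3,3]
def cloud(im,T=None):
    T=world_from_cam(im) if T is None else T
    v,u=np.mgrid[:384,:512]; d=im["depth"]
    P=np.stack([(u-im["cx"])/im["fx"]*d,(v-im["cy"])/im["fy"]*d,d],-1)@T[:3,:3].T+T[:3,3]
    P[d==0]=np.nan
    return P
E
python3 - <<'E'
from h import *
for n in ["top","side"]:
    im=optics.get_image(n); save(im,n+"1.png",s=1.5); np.save(n+".npy",im,allow_pickle=True)
    print(n,world_from_cam(im).round(3).tolist(),im["fx"])
print(r.current_t(),r.finger_overhang,r.current_ee_rot())
E
```

```text
top [[0.013, -0.992, 0.127, 0.321], [-1.0, -0.01, 0.023, -0.007], [-0.021, -0.127, -0.992, 1.218], [0.0, 0.0, 0.0, 1.0]] 493.47317236649207
side [[-0.999, 0.02, -0.028, 0.508], [0.034, 0.631, -0.775, 0.658], [0.002, -0.776, -0.631, 0.636], [0.0, 0.0, 0.0, 1.0]] 360.36401324866165
0.1 0.022 [ 9.91833766e-01  1.27536368e-01 -2.60776799e-05 -5.04083015e-04]
```

View pics/top1.png

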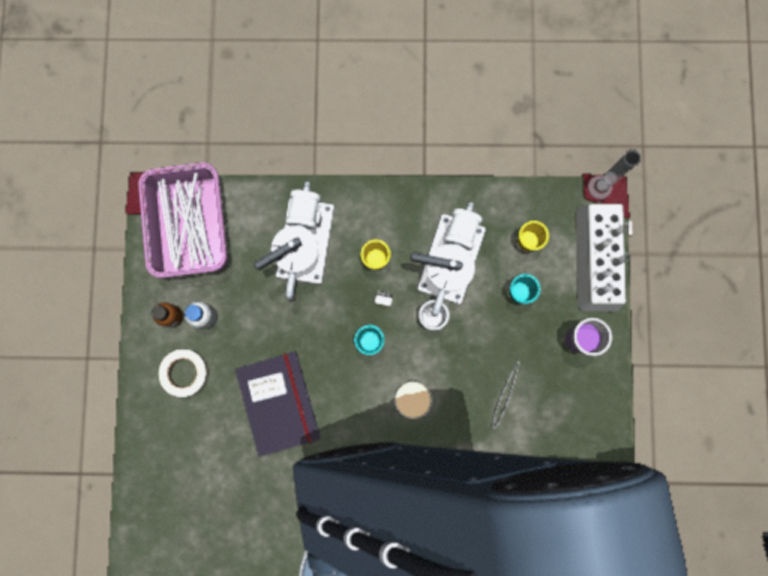

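View pics/side1.png

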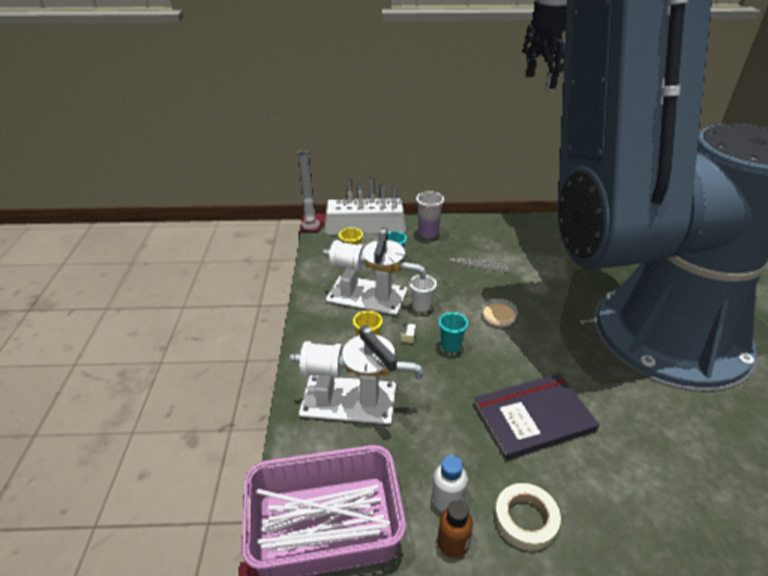

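The candidates in the top picture (768x576) are two stands. One is on the right with its lever near (437,260) and the white pot under its spout at (433,315). The other is on the left with its lever at (279,252) and no pot. The pot look-alikes are yellow at (376,254) and (533,236), and turquoise at (369,340) and (524,289). There is also a purple cup at (590,337) and a cream dish at (413,400). I choose the right stand and will check it in a close crop.

```bash
python3 - <<'E'
from h import *
im=np.load("top.npy",allow_pickle=True).item()
save(im,"topcrop.png",(255,120,345,230),5)
P=cloud(im); px=im["pixels"].astype(int)
# dark lever pixels with height 0.13-0.16
for name,(a,b,c,d) in dict(pot=(260,150,330,200),other=(160,145,215,195)).items():
    m=np.zeros((384,512),bool); m[b:d,a:c]=True
    m&=(px.max(-1)<110)&(P[...,2]>0.125)&(P[...,2]<0.16)
    n,l,s,_=cv2.connectedComponentsWithStats(m.astype(np.uint8)); k=1+np.argmax(s[1:,4]); m=l==k
    v,u=np.nonzero(m)
    Q=np.array([ray_plane(im,x,y,0.146) for x,y in zip(u,v)])
    (cx,cy),(w,h),ang=cv2.minAreaRect(Q[:,:2].astype(np.float32)*1000)
    c=Q.mean(0); ev,V=np.linalg.eigh(np.cov(Q[:,:2].T)); 
    t=(Q[:,:2]-c[:2])@V[:,1]
    print(name,len(u),"z",np.nanmedian(P[m][:,2]).round(4),"c",c.round(4),"rect",cx,cy,w,h,ang,"dir",V[:,1].round(3),np.degrees(np.arctan2(V[1,1],V[0,1])),t.min(),t.max())
    print("ends px",u.min(),u.max(),v.min(),v.max())
E
```

```text
pot 90 z 0.1422 c [ 0.4948 -0.0644  0.146 ] rect 495.2864990234375 -73.21862030029297 74.29153442382812 13.978191375732422 79.07827758789062 dir [0.287 0.958] 73.31644083278276 -0.04557595872634333 0.02864851425388524
ends px 273 306 168 179
other 102 z 0.1423 c [0.4984 0.1642 0.146 ] rect 503.9081726074219 159.2047576904297 14.671731948852539 74.38114166259766 32.05778121948242 dir [-0.435  0.9  ] 115.80548460133521 -0.044468636606716794 0.03043538036875178
ends px 169 200 161 179
```

View pics/topcrop.png

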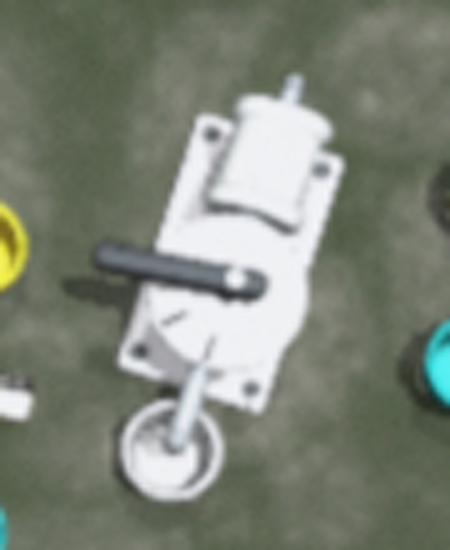

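The crop confirms the choice. The white pot at crop (172,450) is under the spout at (190,400). The lever runs from its bolt and axis at (240,278) to its tip at (100,255), which is nearly crosswise. The dial marks are at (173,320) for half and (211,345) for open. Next I take a closer wrist view.

```bash
cat >> h.py <<'E'
from scipy.spatial.transform import Rotation as R
def down(yaw):  # tool z down, tool y axis at angle yaw in world
    y=np.array([np.cos(yaw),np.sin(yaw),0]); z=np.array([0,0,-1.]); x=np.cross(y,z)
    return R.from_matrix(np.stack([x,y,z],1)).as_quat()
def wristT(im,p,q):
    T=np.eye(4); T[:3,:3]=R.from_quat(q).as_matrix(); T[:3,3]=p
    return T@im["mount"]
E
python3 - <<'E'
from h import *
im=np.load("top.npy",allow_pickle=True).item()
print("axis",ray_plane(im,303,175.6,0.146),"tip",ray_plane(im,275,171,.146),"pot rim",ray_plane(im,289,210,.054))
ax=ray_plane(im,303,175.6,0.146)
w=optics.get_image("wrist"); print(w["mount"].round(3).tolist(),w["fx"])
for yaw in np.radians([-15,165]):
  for dy in (0,np.radians(60)):
    q=r.inverse_kinematics([ax[0],ax[1],.3],down(yaw+dy)); print(np.degrees(yaw+dy),None if q is None else np.round(q,2))
E
```

```text
axis [ 0.490491   -0.10255631  0.146     ] tip [ 0.50013586 -0.04115244  0.146     ] pot rim [ 0.4225306  -0.07769015  0.054     ]
[[-0.0, -0.964, -0.266, 0.067], [1.0, -0.0, -0.0, 0.0], [0.0, -0.266, 0.964, -0.149], [0.0, 0.0, 0.0, 1.0]] 274.50757625815686
-14.999999999999998 [-0.3   0.19  1.68 -0.    1.28 -0.04]
45.0 [-0.3   0.19  1.68 -0.    1.28 -1.08]
165.0 None
225.0 [-0.3   0.19  1.68 -0.    1.28  2.06]
```

```bash
python3 - <<'E'
from h import *
r.move_to([0.4905,-.1026,.28],down(np.radians(-9)))
p,q=r.current_tool_pos(),r.current_ee_rot()
im=optics.get_image("wrist"); save(im,"w1.png",s=1.5)
im["T"]=wristT(im,p,q); np.save("w1.npy",im,allow_pickle=True); print(p,r.current_t())
E
```

```text
[ 0.49038477 -0.10327313  0.27987417] 2.2083
```

View pics/w1.png

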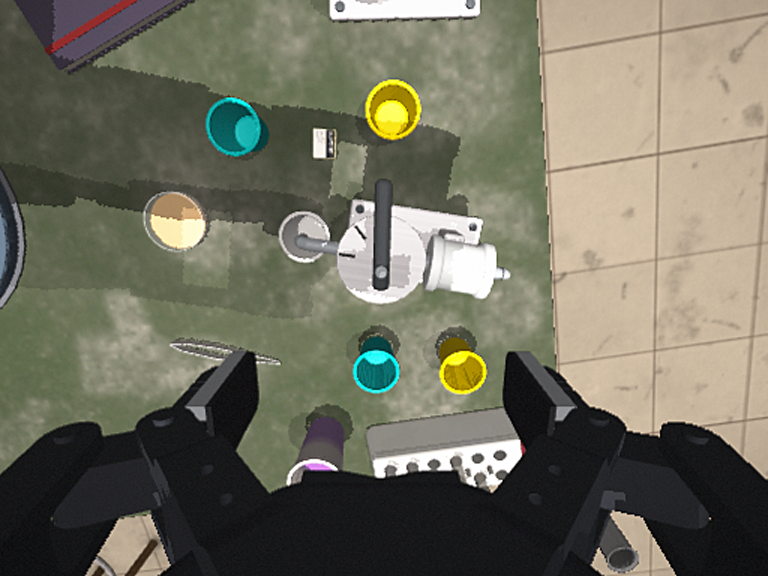

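The wrist picture shows the lever from its bolt at (381,272) to its tip at (384,182). The dial marks are at (361,231) for half and (347,255) for open, and the spout runs to the white pot at (305,237).

```bash
python3 - <<'E'
from h import *
im=np.load("w1.npy",allow_pickle=True).item(); T=im["T"]; P=cloud(im,T); px=im["pixels"].astype(int)
m=np.zeros((384,512),bool); m[115:205,235:275]=1
m&=(P[...,2]>.125)&(P[...,2]<.16)
v,u=np.nonzero(m); print(len(u),np.nanmedian(P[m][:,2]),u.min(),u.max(),v.min(),v.max())
m&=(P[...,2]>.139); v,u=np.nonzero(m)
Q=np.array([ray_plane(im,x,y,.146,T)[:2] for x,y in zip(u,v)])
(c,s,a)=cv2.minAreaRect((Q*1000).astype(np.float32)); print("rect",c,s,a)
b=cv2.boxPoints((c,s,a)); e=[]
vx,vy,x0,y0=cv2.fitLine((Q*1000).astype(np.float32),cv2.DIST_L2,0,.01,.01).ravel(); d=np.array([vx,vy]); d*=np.sign(d[1])
t=(Q*1000-[x0,y0])@d; print("ang",np.degrees(np.arctan2(d[1],d[0])),"len",np.ptp(t))
tip=np.array([x0,y0])+d*t.max(); print("tip",tip,"axis from tip",tip-63*d,"from back",np.array([x0,y0])+d*(t.min()+15))
ax=ray_plane(im,381/1.5,272/1.5,.146,T); print("bolt",ax)
A=(tip-63*d)/1000
for n,(x,y,z) in dict(half=(361,231,.106),open=(347,255,.106),pot=(305,237,.054)).items():
    g=ray_plane(im,x/1.5,y/1.5,z,T); w=g[:2]-A; print(n,g.round(4),np.degrees(np.arctan2(w[1],w[0])),np.hypot(*w))
E
python3 - <<'E'
from h import *
im=np.load("w1.npy",allow_pickle=True).item(); save(im,"w1crop.png",(180,105,300,210),5)
E
```

```text
834 0.14627252263806698 248 261 119 193
rect (495.43084716796875, -77.90910339355469) (76.77979278564453, 11.823881149291992) 79.29489135742188
ang 79.37907 len 76.77540346800461
tip [502.54882147 -40.18702374] axis from tip [ 490.93726828 -102.10771236] from back [ 491.16297451 -100.90409565]
bolt [ 0.49096284 -0.10301509  0.146     ]
half [ 0.4793 -0.0772  0.106 ] 115.14359508658518 0.027481547035572366
open [ 0.465  -0.0943  0.106 ] 163.2670624578718 0.02709288902806094
pot [ 0.4243 -0.081   0.054 ] 162.4285646311571 0.06991712036764088
```

```bash
ls pics
```

```text
side1.png
top1.png
topcrop.png
w1.png
w1crop.png
```

```bash
python3 - <<'E'
from h import *
y=np.radians(79.4-90); A=[.491,-.102]
r.move_to([*A,.24],down(y))
r.move_linear([*A,.139],vel=.08); print(r.current_contact_force(),r.current_tool_pos())
r.set_gripper(0.0,squeeze=30); print("open",r.current_opening(),r.current_contact_force(),r.current_torque())
q=r.current_q(); 
r.move_to([*A,.139],down(y+np.radians(18))); print(r.current_contact_force(),r.current_torque())
r.move_to([*A,.139],down(y+np.radians(36.6))); print(r.current_contact_force(),r.current_torque(),r.current_tool_pos(),r.current_opening())
r.set_gripper(1.0); print(r.current_opening(),r.current_contact_force())
r.move_linear([*A,.28],vel=.12)
p,q=r.current_tool_pos(),r.current_ee_rot()
im=optics.get_image("wrist"); save(im,"w2.png",s=1.5)
im["T"]=wristT(im,p,q); T=im["T"]; P=cloud(im,T)
m=(P[...,2]>.139)&(P[...,2]<.16)&(np.hypot(P[...,0]-A[0],P[...,1]-A[1])<.075)
v,u=np.nonzero(m)
Q=np.array([ray_plane(im,x,y,.146,T)[:2] for x,y in zip(u,v)])*1000
vx,vy,x0,y0=cv2.fitLine(Q.astype(np.float32),cv2.DIST_L2,0,.01,.01).ravel(); d=np.array([vx,vy]); d*=np.sign(d[1])
t=(Q-[x0,y0])@d; print("ang",np.degrees(np.arctan2(d[1],d[0])),"len",np.ptp(t),len(u))
t2=optics.get_image("top"); save(t2,"top2.png",s=1.5); print(r.current_t())
E
```

```text
[ 0.74763497 -0.72129438  0.27858242] [ 0.49125104 -0.10206114  0.13943058]
open 0.1125100350249405 [-1.22964916  0.31388026  2.32068843] [ 0.04955735  0.21989472 -0.04325215]
[-1.30491042  0.84308654  3.13627061] [ 0.08477848  0.36018806 -0.08663432]
[-1.57960332  1.40748232  4.06302783] [0.07160144 0.37558581 0.00092486] [ 0.49096862 -0.10199115  0.13906688] 0.11751601617036271
0.9978436515071529 [-0.0512045  -0.33719555  0.78481332]
ang 115.420654 len 75.75936414573391 822
7.55
```

View pics/w2.png

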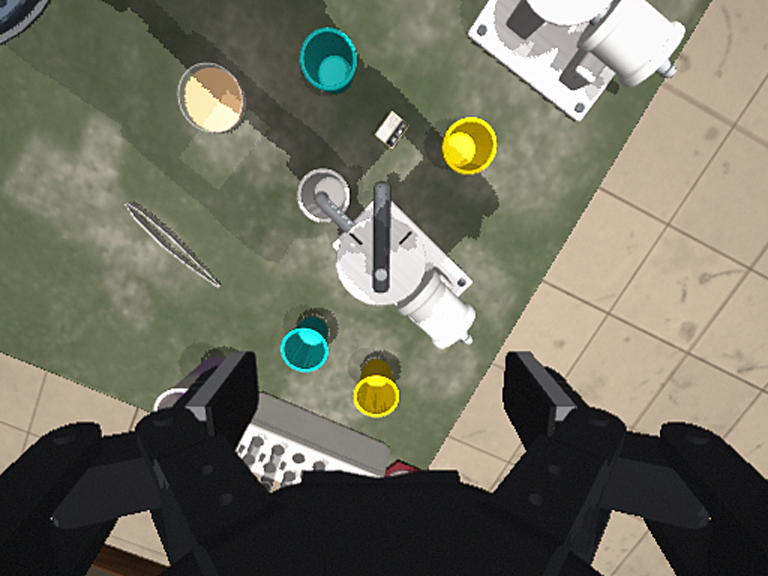

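View pics/top2.png

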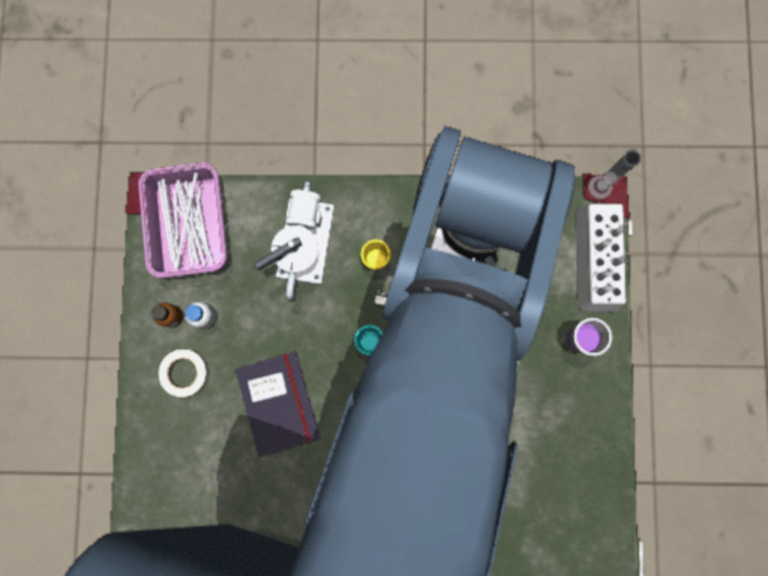

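The lever now points straight up the wrist picture, from (381,280) to (382,185). It lies midway between the shut mark at (405,238) and the open mark at (355,238). The pot is upright at (323,195), and in the top view the other lever is unchanged at (279,252). I'll check the pot's shift, then hand in.

```bash
python3 - <<'E'
from h import *
p,q=r.current_tool_pos(),r.current_ee_rot(); im=optics.get_image("wrist"); T=wristT(im,p,q)
for n,i,t,u,v in (("now",im,T,323,195),("was",*(lambda w:(w,w["T"]))(np.load("w1.npy",allow_pickle=True).item()),305,237)):
    print(n,ray_plane(i,u/1.5,v/1.5,.054,t).round(4))
print(r.current_contact_force(),r.current_t())
r.hand_in()
E
```

```text
now [ 0.4232 -0.08    0.054 ]
was [ 0.4243 -0.081   0.054 ]
[ 0.58202477  0.05874918 -0.1204851 ] 7.6
the job is handed in; nothing more can be done
```

The valve over the white pot is set to half open, the lever is released, and the job was handed in at 7.6 s. I pinched the lever on its axis at (0.491, -0.102), turned it about 36.6° counter-clockwise, let go and moved clear above it.

My last checks before handing in:
- **Lever angle:** it measures 115.4° in the world frame. The half mark measured 115.1°, and the spout direction (160–162°) puts half open at about 115–117°. In the wrist picture it stands midway between the shut and open marks.
- **Pot:** it is upright and reads within about 1.5 mm of where it was, which is within measuring error.
- **Other valve:** its lever looks unchanged in the top view, by eye only; I did not measure its tip again.
- **Contact:** the tool force was near zero (about 0.6 N), so the robot was touching nothing.

The open mark read 163°, against 160–162° for the spout. That disagreement is 1–3°, well inside the 10° tolerance. No check failed.

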